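# Pair three wireless light switches in order

## Task

Three new wireless light switches lie on the cooker top, ready to be paired with the kitchen lights one after the other: gently press down the black key of the round switch, then that of the square one, then that of the long one, each fully down; it stays down by itself. Press each only in its turn, with fingertips and right where it lies: do not lift the switches or push them about, and leave the jars and the tin where they stand.

Things in the scene. Friction and masses are not known exactly. Their poses are not given: they have to be found in the camera images.
- switch_round: the round wireless light switch: grey plastic round puck, 72 mm across; round key 48 mm across, black, in the middle of its top. Housing 24 mm high, loose, 0.3 to 0.5 kg, on rubber feet. Origin: centre of its underside, z up.
- round_key_top (a point): centre of the flat top of the round switch's black key (moves with the key; z up, axes as the switch's). Unpressed it stands 42 mm above the cooker top, 18 mm proud of the housing. The top is springy: under the finger it gives about 1 mm per 1.5 N, up to 8 mm, on top of the latching travel, and comes back when let go.
- round_key (a joint): how far the round switch's key has latched down, in m: 0 = up (as at the start), 0.008 = fully down; counts as down from 5 mm and stays where it was pushed to. It begins to move at about 3 N and is fully down at about 5 N, the springy top then being about 11 mm below its start; at 16 mm below it meets a hard stop.
- switch_square: the square wireless light switch: grey plastic square block, 80 x 80 mm; square key 56 x 56 mm, black, in the middle of its top. Housing 24 mm high, loose, 0.3 to 0.5 kg, on rubber feet. Origin: centre of its underside, z up.
- square_key_top (a point): centre of the flat top of the square switch's black key (moves with the key; z up, axes as the switch's). Unpressed it stands 42 mm above the cooker top, 18 mm proud of the housing. The top is springy: under the finger it gives about 1 mm per 1.5 N, up to 8 mm, on top of the latching travel, and comes back when let go.
- square_key (a joint): how far the square switch's key has latched down, in m: 0 = up (as at the start), 0.008 = fully down; counts as down from 5 mm and stays where it was pushed to. It begins to move at about 3 N and is fully down at about 5 N, the springy top then being about 11 mm below its start; at 16 mm below it meets a hard stop.
- switch_long: the long wireless light switch: grey plastic oblong block, 50 mm (own x) x 116 mm (own y); oblong key 34 mm (x) x 92 mm (y), black, in the middle of its top. Housing 24 mm high, loose, 0.3 to 0.5 kg, on rubber feet. Origin: centre of its underside, z up.
- long_key_top (a point): centre of the flat top of the long switch's black key (moves with the key; z up, axes as the switch's). Unpressed it stands 42 mm above the cooker top, 18 mm proud of the housing. The top is springy: under the finger it gives about 1 mm per 1.5 N, up to 8 mm, on top of the latching travel, and comes back when let go.
- long_key (a joint): how far the long switch's key has latched down, in m: 0 = up (as at the start), 0.008 = fully down; counts as down from 5 mm and stays where it was pushed to. It begins to move at about 3 N and is fully down at about 5 N, the springy top then being about 11 mm below its start; at 16 mm below it meets a hard stop.
- spice_jar: spice jar with a pale lid, 44 mm across, 109 mm tall, loose, a bystander. Origin: centre of its underside.
- food_tin: short food tin, 75 mm across, 58 mm tall, loose, a bystander. Origin: centre of its underside.
- honey_jar: glass jar with a broad black lid, 63 mm across, 94 mm tall, loose, a bystander. Origin: centre of its underside.
There are look-alikes about, which are no part of the job. Leave any yellow look-alike of the switch_round alone.

How it is judged:
By the outcome, as a careful person would: the job done as asked, in the order asked, and still so for the second after the job is handed in, with the robot touching nothing.
It also fails if it takes over 48 s, if anything falls off the work surface, if the arm or the gripper's body presses on something with over 40 N, if the wrist force passes 120 N, or if a joint passes its speed limit or range.

## Robot

A 6-joint arm with a two-finger parallel gripper is mounted at the origin on a cart in front of the work surface, level with it; the furniture and walls round the work are solid. World frame = base frame: x ahead of the robot, y to its left, z up, the work surface at z = 0. Lengths are in m, angles in rad, forces in N, time in s.
With the tool pointing down it reaches from about 0.35 to 0.975 m from the base axis. Payload 17.4 kg.
Tool frame: the origin (TCP) lies midway between the tips of the shut fingers; the grasp point (between the pads) lies 19 mm behind it; z points along the fingers, y is the line along which they close (so a half turn about z gives the same grasp; the last joint's range is limited). The gripper opens to 85 mm and grips with 20 to 120 N. Pads are 22 mm wide; open, the fingers measure 114 mm over their backs; the gripper's body (76 mm by 85 mm) begins 54 mm behind the grasp point. The pads swing forward as they close: fully open they stand 13 mm farther back than shut.
Start: joints at [1.148, 0.116, 1.442, -0, 1.584, -0.038], TCP at [0.253, 0.626, 0.231] pointing down, gripper open.
Joint ranges: [-2.83, 2.83], [-0.83, 2.19], [0.07, 2.5], [-1.14, 4.28], [0.01, 3], [-2.97, 2.97]. Speed limits (rad/s): [1.89, 1.89, 2.22, 3.14, 3.14, 3.14].

## Interface

Orientations are given as a unit quaternion [x, y, z, w].
In Python, from plant import bot gives the robot as it stands. The module is installed in compiled form; this text tells all that it offers.
- The arm moves only by the shell command python3 -m pendant 'ROWS' [OPENING] [FORCE]. ROWS is JSON, a list of rows, each a list of 4 numbers: the shift along the tool's x, y, z in mm, then the turn about the tool's z in rad. In form: [[dx, dy, dz, spin], ...]. A call has 1 to 10 rows; each row shifts and turns the commanded pose from where the row before left it, along the tool's axes as they then stand; what a row does not reach is not made up. A row lasts 1/8 s, in which the tool goes at most 62.5 mm and 10.7 degrees, less where a joint would pass 70% of its speed; a pose out of reach is approached as far as the arm can. A call is refused whole if a number of a shift passes 62.5 or a number of a turn 0.188, either way. A call with a gripper value outside its range is refused whole. OPENING is the closure, from 0 (fully open) to 1 (shut), set as the call begins (- or left out, the last holds). The fingers move at their own pace and stop on an object; FORCE is the grip in N (left out, the last holds). Time passes only in rows, so rows that do not move let the fingers close. It gives the time, the measured TCP pose, the force, the opening and the grip force at its end, in the units of the state.
- bot.observe(): the state, without advancing time (a new reading comes with each control period).
- bot.read_camera(name): name is "side" or "top"; returns the picture (480x640x3 uint8, red, green, blue); there is no depth.
- bot.calibration(name): a dict with "mtx" (3x3 intrinsics, pixels), "R" (3x3) and "t" (3): a world point X has camera coordinates R X + t. Camera axes: x right, y down, z forward; pixel columns grow to the right and rows downward; lengths in m; the calibration is good to about 2 mm. A picture is of the moment at which its call begins. calibration takes no time and is no camera call.
- bot.hand_in(): hands the job in; it is judged then, once.
The state is a dict: "time": time; "joints": joint angles; "joint_velocities": joint speeds; "effort": joint torques, N m; "ee_pos": TCP position; "tcp_rot": TCP orientation; "force": force on the tool from outside, world axes, zero at the start; "moment": the same for the moment, N m; "finger_gap": finger opening in m; "gripper_force": force on a finger pad.
Only numpy, scipy, OpenCV 4.12 (cv2) and the standard library are available. Lean on these libraries where they do the work, as an engineer would, in place of code of your own. Each camera call takes 0.05 s, during which the arm holds its last target. There are 200 camera calls.

## Working session

There is one attempt and no reset: what is moved stays moved. The work goes in short steps, Python scripts to look and compute and a shell command to move; the robot and the scene stay as the last step left them, time stands still between calls to the robot, and variables do not carry over. Pictures are saved under pics/ and viewed, at most 10 in all, crops included, and the job is handed in when it is done.

```bash
mkdir -p pics; python3 - <<'E'
from plant import bot
import cv2
for n in("top","side"):
    cv2.imwrite(f"pics/{n}0.png",bot.read_camera(n)[:,:,::-1]); c=bot.calibration(n); print(n,c)
s=bot.observe(); print(s["time"],s["ee_pos"],s["tcp_rot"],s["force"],s["finger_gap"])
E
```

```text
top {'mtx': array([[528.57733064,   0.        , 328.37417427],
       [  0.        , 528.57733064, 237.22193929],
       [  0.        ,   0.        ,   1.        ]]), 'R': array([[-0.02865717, -0.99957972, -0.00437661],
       [-0.99398002,  0.02895928, -0.10566496],
       [ 0.10574729,  0.00132221, -0.99439216]]), 't': array([0.02995474, 0.59207654, 0.88931403])}
side {'mtx': array([[614.72545446,   0.        , 316.74442917],
       [  0.        , 614.72545446, 244.8970502 ],
       [  0.        ,   0.        ,   1.        ]]), 'R': array([[ 0.81658493, -0.57713098,  0.01043507],
       [-0.36135923, -0.52521875, -0.77043155],
       [ 0.45012061,  0.62535198, -0.63743732]]), 't': array([-0.45436858,  0.27440663,  0.86609865])}
0.1 [0.25331119 0.62546261 0.23062236] [ 1.91223029e-01  9.81546460e-01 -5.38317639e-04 -1.04709086e-04] [-0.22291616 -1.25071293  0.59758275] 0.0855365544427232
```

View pics/top0.png

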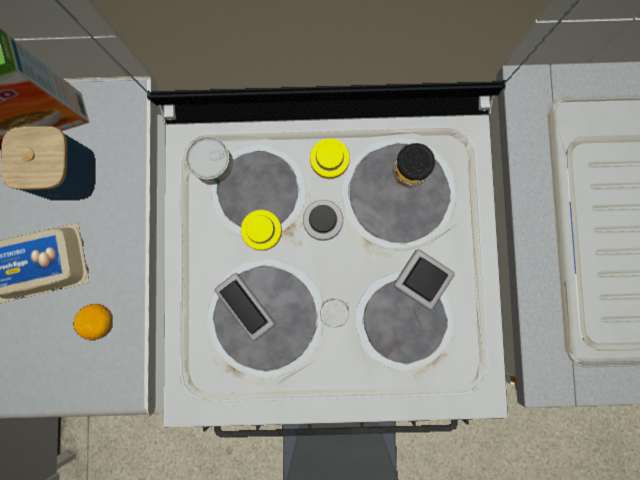

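View pics/side0.png

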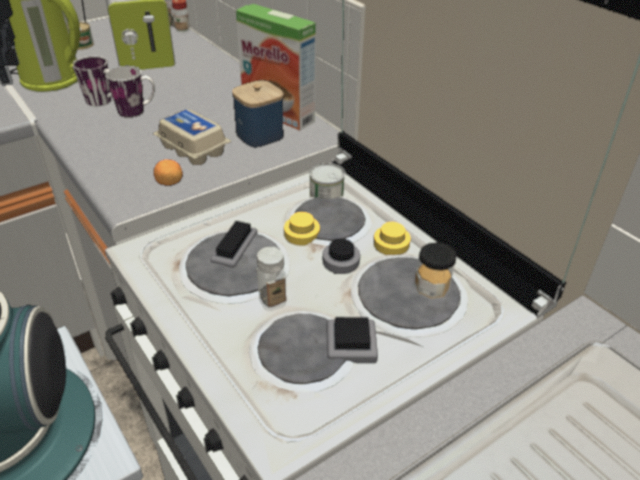

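The pictures show the black-key switches in the top view: round (323,219), square (425,278) and long (245,305). The look-alikes are the yellow pucks at (330,157) and (262,229), and the honey jar's black lid at (414,163). The spice jar is at (334,313) and the tin at (208,158). By description, I choose the grey/black puck at (323,219).

```bash
cat > h.py <<'E'
from plant import bot
import cv2, numpy as np
def cast(n,uv,z):
    c=bot.calibration(n); R,t=c["R"],c["t"]
    d=R.T@np.linalg.inv(c["mtx"])@np.r_[uv,1]; o=-R.T@t
    return o+d*(z-o[2])/d[2]
def tri(a,b):
    A=[]
    for n,uv in(("top",a),("side",b)):
        c=bot.calibration(n); P=c["mtx"]@np.c_[c["R"],c["t"]]
        A.append((P,np.array(uv,float)))
    X=cv2.triangulatePoints(A[0][0],A[1][0],A[0][1],A[1][1]).ravel(); return X[:3]/X[3]
def blob(img,uv,thr=48,r=45):
    g=img.max(2); m=(g<thr).astype(np.uint8); 
    w=np.zeros_like(m); cv2.circle(w,tuple(uv),r,1,-1); m&=w
    k,l,st,ce=cv2.connectedComponentsWithStats(m); i=1+np.argmax(st[1:,4])
    cs,_=cv2.findContours((l==i).astype(np.uint8),0,2); return ce[i],cv2.minAreaRect(max(cs,key=len)),st[i]
E
python3 - <<'E'
from h import *
np.set_printoptions(precision=4,suppress=True)
img=cv2.imread("pics/top0.png"); sd=cv2.imread("pics/side0.png")
for nm,uv,sv in(("round",(323,219),(341,249)),("square",(425,278),(351,332)),("long",(245,305),(235,240))):
    c,r,st=blob(img,uv); cs,rs,ss=blob(sd,sv,r=30)
    b=cv2.boxPoints(r); W=np.array([cast("top",p,.042)[:2] for p in b])
    e=W[1]-W[0],W[2]-W[1]
    print(nm,c,st,"pos",cast("top",c,.042),"sides",[(np.linalg.norm(x),np.degrees(np.arctan2(x[1],x[0]))) for x in e],"rectcentre",W.mean(0),"side",cs,ss,"tri",tri(c,cs))
for nm,uv,z in(("spice",(334,313),.109),("honey",(414,163),.094),("tin",(208,158),.058),("y1",(330,157),.042),("y2",(262,229),.042)): print(nm,cast("top",uv,z))
cv2.imwrite("pics/crop0.png",cv2.resize(img[180:350,200:470],None,fx=2.9,fy=2.9,interpolation=2))
E
```

```text
round [322.9583 229.4583] [312 226  22   6  24] pos [0.6053 0.0218 0.042 ] sides [(np.float64(0.036244222988047255), np.float64(-91.67421755033165)), (np.float64(0.008687755947033844), np.float64(178.30484290783497))] rectcentre [0.607  0.0225] side [340.9822 249.7995] [330 240  23  21 394] tri [0.613  0.0164 0.0451]
square [414.76 280.48] [404 258  27  43 100] pos [ 0.5131 -0.1323  0.042 ] sides [(np.float64(0.03772543324624247), np.float64(-79.29925683844328)), (np.float64(0.07281299925025013), np.float64(-170.30390273919934))] rectcentre [ 0.5122 -0.1324] side [351.5315 333.5543] [335 319  34  30 967] tri [ 0.5197 -0.1401  0.0202]
long [251.4297 307.1016] [235 281  32  52 128] pos [0.476  0.1469 0.042 ] sides [(np.float64(0.03343032829472362), np.float64(-54.497112195359826)), (np.float64(0.0880519170277238), np.float64(-144.0004914204917))] rectcentre [0.477  0.1605] side [233.0144 240.0192] [217 223  33  35 625] tri [0.4731 0.1482 0.0449]
spice [0.4646 0.0073 0.109 ]
honey [ 0.7048 -0.1317  0.094 ]
tin [0.7329 0.2159 0.058 ]
y1 [0.7326 0.0059 0.042 ]
y2 [0.6092 0.1269 0.042 ]
```

View pics/crop0.png

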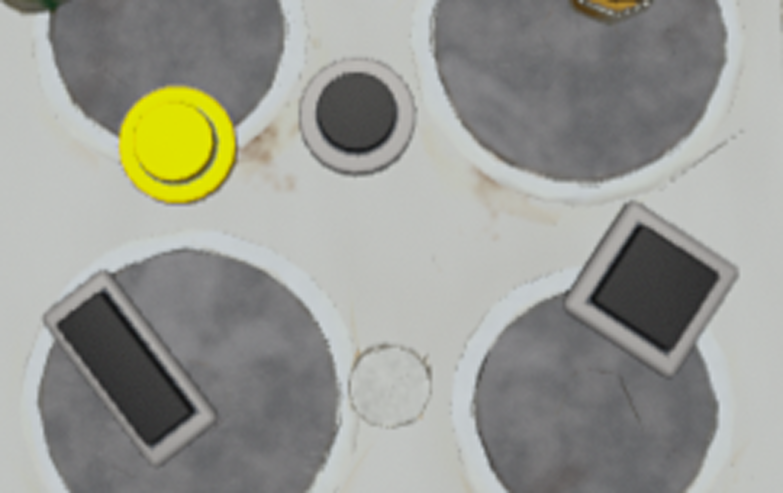

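The crop confirms the grey puck with a black key at top-view (323,219), next to a yellow look-alike. The mask threshold was too dark, so I'm redoing it.

```bash
python3 - <<'E'
from h import *
np.set_printoptions(precision=4,suppress=True)
img=cv2.imread("pics/top0.png"); sd=cv2.imread("pics/side0.png")
for nm,uv,sv in(("round",(323,219),(341,249)),("square",(425,278),(351,332)),("long",(245,305),(235,240))):
    c,r,st=blob(img,uv,72); cs,rs,ss=blob(sd,sv,30,r=30)
    W=np.array([cast("top",p,.042)[:2] for p in cv2.boxPoints(r)])
    e=W[1]-W[0],W[2]-W[1]
    print(nm,c,st,"pos",cast("top",c,.042),"sides",[(round(float(np.linalg.norm(x)),4),round(float(np.degrees(np.arctan2(x[1],x[0])))))for x in e],"rect",W.mean(0),"side",cs,ss,"sidepos",cast("side",cs,.042),"tri",tri(c,cs))
# tool axes
from scipy.spatial.transform import Rotation as Ro
print(Ro.from_quat(bot.observe()["tcp_rot"]).as_matrix())
E
```

```text
round [323.574  225.7574] [310 212  26  21 169] pos [0.6117 0.0205 0.042 ] sides [(0.0443, -87), (0.0335, -177)] rect [0.6174 0.0217] side [339.863  255.7534] [330 251  23   9  73] sidepos [0.6099 0.0037 0.042 ] tri [0.6173 0.0182 0.0278]
square [424.9776 278.9105] [ 404  258   43   43 1073] pos [ 0.5153 -0.1499  0.042 ] sides [(0.0559, -36), (0.0564, -126)] rect [ 0.5154 -0.15  ] side [360.3019 345.3396] [352 343  17   5  53] sidepos [ 0.5079 -0.1848  0.042 ] tri [ 0.5224 -0.1603  0.0086]
long [243.1921 306.7511] [ 220  281   47   53 1093] pos [0.477  0.1609 0.042 ] sides [(0.0348, -54), (0.0911, -144)] rect [0.4772 0.161 ] side [231.075  249.5375] [218 237  27  20  80] sidepos [0.4561 0.1308 0.042 ] tri [0.4749 0.1674 0.0077]
[[-0.9269  0.3754 -0.0004]
 [ 0.3754  0.9269 -0.001 ]
 [-0.     -0.0011 -1.    ]]
```

```bash
python3 -m pendant '[[-41,-30,0,0],[-41,-30,0,0],[-41,-30,0,0],[-41,-30,0,0],[-41,-30,0,0],[-41,-30,0,0],[-41,-30,0,0],[-41,-30,0,0],[-41,-30,0,0],[-41,-30,0,0]]' 1
cat >> h.py <<'E'
from scipy.spatial.transform import Rotation as Ro
def to(x,y,z):
    s=bot.observe(); d=np.array([x,y,z])-s["ee_pos"]
    R=Ro.from_quat(s["tcp_rot"]).as_matrix()
    print("t",s["time"],"pos",s["ee_pos"].round(4),"ydir",np.degrees(np.arctan2(R[1,1],R[0,1])).round(1),"F",np.round(s["force"],1),"tooldelta mm",(R.T@d*1000).round(1))
E
python3 - <<'E'
from h import *
img=cv2.imread("pics/top0.png")
for t in(80,88,95):
    c,r,st=blob(img,(323,219),t,r=19); print(c,st,cast("top",c,.042),r)
to(.625,.022,.08)
E
```

```text
time: 1.35
ee_pos: [0.5213, 0.1921, 0.2311]
tcp_rot: [0.191, 0.982, -0.0, -0.0]
force: [-0.6, 1.3, 0.1]
finger_gap: -0.0001
gripper_force: 0.0
[322.42487047 218.87392055] [309 206  28  27 579] [0.62374691 0.02218759 0.042     ] ((322.5, 219.0), (26.0, 27.0), 90.0)
[322.45714286 218.75294118] [309 205  28  28 595] [0.62395625 0.02212603 0.042     ] ((322.4000549316406, 218.80001831054688), (26.832813262939453, 26.832813262939453), 63.43495178222656)
[322.46932007 218.66998342] [309 205  28  28 603] [0.6241003  0.02210102 0.042     ] ((322.3999938964844, 218.800048828125), (26.832813262939453, 26.832815170288086), 63.43495178222656)
t 1.35 pos [0.5213 0.1921 0.2311] ydir 68.0 F [-0.6  1.3  0.1] tooldelta mm [-159.9 -118.7  151.1]
```

```bash
python3 -m pendant '[[-40,-30,0,0],[-40,-30,0,0],[-40,-30,10,0],[-39,-29,30,0],[0,0,40,0],[0,0,40,0],[0,0,31,0],[0,0,15,0],[0,0,0,0]]'
python3 - <<'E'
from h import *
to(.624,.022,.042)
cv2.imwrite("pics/top1.png",cv2.resize(bot.read_camera("top")[150:350,180:480,::-1],None,fx=2.6,fy=2.6))
cv2.imwrite("pics/side1.png",cv2.resize(bot.read_camera("side")[150:400,160:480,::-1],None,fx=2.4,fy=2.4))
E
```

```text
time: 2.48
ee_pos: [0.6232, 0.0237, 0.0648]
tcp_rot: [0.191, 0.982, -0.0, -0.001]
force: [-0.6, 0.1, 0.2]
finger_gap: 0.0002
gripper_force: 0.0
t 2.475 pos [0.6232 0.0237 0.0648] ydir 68.0 F [-0.6  0.1  0.2] tooldelta mm [-1.4 -1.3 22.8]
```

View pics/side1.png

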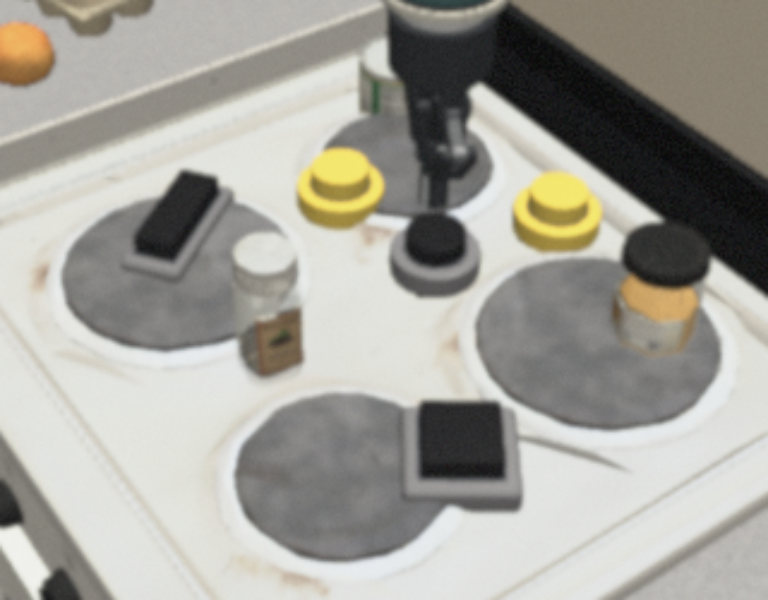

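Side crop: the shut fingertips at (436,200) hover right over the round key (436,235), clear of the yellow pucks. Next I press slowly.

```bash
python3 -m pendant '[[-1,-1,7,0],[0,0,7,0],[0,0,5,0],[0,0,3,0],[0,0,3,0],[0,0,2,0],[0,0,2,0],[0,0,2,0],[0,0,1,0],[0,0,0,0]]'
```

```text
time: 3.82
ee_pos: [0.6241, 0.0224, 0.0333]
tcp_rot: [0.191, 0.982, -0.0, -0.0]
force: [-1.9, 0.4, 3.5]
finger_gap: -0.0003
gripper_force: 1.9
```

```bash
python3 -m pendant '[[0,0,1,0],[0,0,1,0],[0,0,1,0],[0,0,0.5,0],[0,0,0,0],[0,0,0,0]]'
```

```text
time: 4.58
ee_pos: [0.6241, 0.0224, 0.03]
tcp_rot: [0.191, 0.982, 0.0, 0.0]
force: [-3.5, 0.1, 6.5]
finger_gap: 0.0002
gripper_force: 3.0
```

```bash
python3 -m pendant '[[0,0,-3,0],[0,0,-6,0],[0,0,-10,0],[0,0,-30,0],[0,0,-40,0],[0,0,-40,0],[0,0,-30,0],[0,0,0,0]]'
python3 - <<'E'
from h import *
to(.5153,-.150,.07)
s=bot.read_camera("side")[:,:,::-1]
cv2.imwrite("pics/side2.png",cv2.resize(s[200:300,270:420],None,fx=5,fy=5,interpolation=2))
E
```

```text
time: 5.58
ee_pos: [0.6249, 0.0224, 0.1922]
tcp_rot: [0.191, 0.982, 0.0, 0.002]
force: [-0.2, -0.1, 0.1]
finger_gap: 0.0
gripper_force: 0.0
t 5.575 pos [0.6249 0.0224 0.1922] ydir 68.0 F [-0.2 -0.1  0.1] tooldelta mm [  37.4 -201.1  121.7]
```

View pics/side2.png

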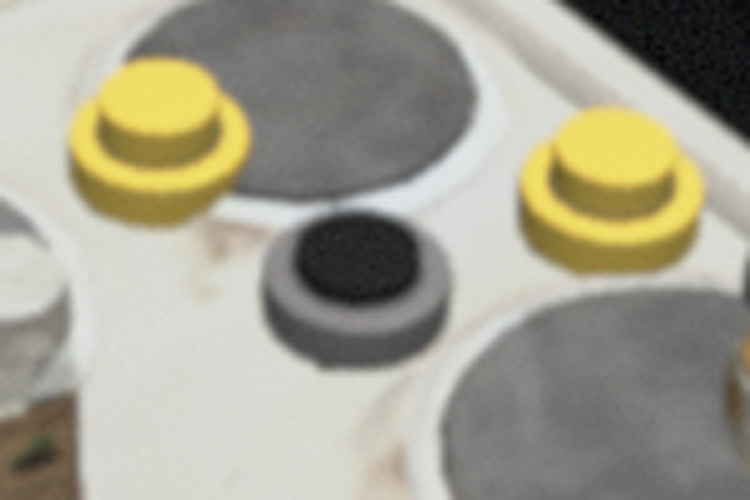

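The round key, at (357,255) in the crop, now sits much lower than the yellow look-alikes' keys. I'll measure how far it went and move on to the square one.

```bash
python3 - <<'E'
from h import *
a=cv2.imread("pics/side0.png"); b=bot.read_camera("side")[:,:,::-1]
def top(i,c0): 
    g=i.max(2).astype(int)[225:275,c0-4:c0+5].mean(1); return [int(v) for v in g]
print(top(a,341)); print(top(b,341))
c=bot.calibration("side")
for z in(.042,.034):
    for p in((.624,.022),):
        X=np.r_[p,z]; q=c["mtx"]@(c["R"]@X+c["t"]); print(q[:2]/q[2])
E
python3 -m pendant '[[6,-34,0,0],[6,-34,0,0],[6,-34,0,0],[6,-33,0,0],[6,-33,10,0],[7,-33,30,0],[0,0,40,0],[0,0,40,0],[0,0,2,0],[0,0,0,0]]'
python3 -c "
from h import *
to(.5153,-.15,.042)"
```

```text
[112, 115, 114, 115, 116, 117, 118, 119, 118, 117, 116, 111, 99, 80, 55, 43, 39, 38, 39, 39, 40, 39, 40, 39, 38, 38, 41, 40, 41, 35, 31, 27, 27, 24, 30, 54, 90, 122, 138, 142, 136, 116, 93, 82, 81, 81, 80, 86, 121, 176]
[115, 115, 116, 116, 117, 119, 120, 119, 119, 119, 117, 113, 111, 129, 170, 195, 175, 120, 65, 40, 39, 39, 40, 40, 39, 41, 39, 41, 41, 40, 40, 41, 39, 33, 32, 56, 90, 124, 140, 144, 138, 117, 95, 83, 82, 82, 81, 88, 123, 178]
[340.01257521 247.61057493]
[339.86335244 250.92470894]
time: 6.92
ee_pos: [0.5146, -0.1501, 0.0677]
tcp_rot: [0.191, 0.982, -0.0, 0.0]
force: [-0.0, 0.3, 0.5]
finger_gap: -0.0
gripper_force: 0.0
t 6.925 pos [ 0.5146 -0.1501  0.0677] ydir 68.0 F [-0.   0.3  0.5] tooldelta mm [-0.6  0.3 25.7]
```

The key's top edge shifted about 4 px (8 mm predicts 3.3), and the housing hasn't moved, so the round switch is fully down.

```bash
python3 -m pendant '[[0,0,9,0],[0,0,7,0],[0,0,6,0],[0,0,3,0],[0,0,3,0],[0,0,2,0],[0,0,2,0],[0,0,2,0],[0,0,1,0],[0,0,0,0]]' && python3 -m pendant '[[0,0,1,0],[0,0,1,0],[0,0,1,0],[0,0,0,0],[0,0,0,0]]'
```

```text
time: 8.18
ee_pos: [0.5143, -0.15, 0.0318]
tcp_rot: [0.191, 0.982, -0.0, -0.0]
force: [-2.1, 1.9, 3.6]
finger_gap: -0.0004
gripper_force: 2.0
time: 8.8
ee_pos: [0.5144, -0.15, 0.029]
tcp_rot: [0.191, 0.982, -0.0, 0.0]
force: [-4.0, 1.2, 6.5]
finger_gap: 0.0001
gripper_force: 3.6
```

```bash
python3 -m pendant '[[0,0,-3,0],[0,0,-6,0],[0,0,-10,0],[0,0,-30,0],[0,0,-40,0],[0,0,-40,0],[0,0,-30,0],[0,0,0,0.187],[0,0,0,0.187],[0,0,0,0.187]]'
python3 - <<'E'
from h import *
to(.477,.161,.07)
a=cv2.imread("pics/side0.png"); b=bot.read_camera("side")[:,:,::-1]
for i in(a,b): print([int(v) for v in i.max(2).astype(int)[305:370,347:356].mean(1)])
c=bot.calibration("side")
for z in(.042,.034):
    q=c["mtx"]@(c["R"]@np.r_[.5153,-.15,z]+c["t"]); print(q[:2]/q[2])
E
```

```text
time: 10.05
ee_pos: [0.5143, -0.15, 0.1884]
tcp_rot: [0.458, 0.889, 0.0, 0.0]
force: [0.3, 0.5, -0.1]
finger_gap: -0.0001
gripper_force: 0.0
t 10.05 pos [ 0.5143 -0.15    0.1884] ydir 35.5 F [ 0.3  0.5 -0.1] tooldelta mm [275.1 150.  118.3]
[202, 202, 203, 202, 202, 202, 201, 202, 203, 205, 199, 167, 114, 64, 41, 39, 39, 39, 39, 39, 41, 40, 41, 40, 41, 41, 42, 42, 42, 41, 42, 41, 43, 42, 41, 42, 42, 37, 31, 27, 27, 26, 31, 44, 75, 110, 132, 142, 143, 141, 132, 116, 98, 86, 86, 105, 140, 181, 206, 217, 220, 220, 220, 219, 218]
[218, 219, 219, 219, 219, 218, 219, 218, 219, 221, 224, 225, 226, 220, 186, 125, 71, 46, 44, 45, 45, 44, 44, 45, 44, 44, 46, 45, 45, 45, 46, 46, 46, 45, 47, 47, 47, 47, 47, 48, 45, 39, 33, 49, 84, 120, 147, 157, 158, 155, 145, 128, 108, 95, 94, 116, 156, 195, 221, 231, 233, 233, 232, 231, 231]
[350.34344399 329.56059162]
[350.11683852 332.97723267]
```

The square key is fully down (3–4 px shift) and its housing hasn't moved. On to the long one.

```bash
python3 -m pendant '[[45,25,0,0],[46,25,0,0],[46,25,0,0],[46,25,0,0],[46,25,0,0],[46,25,30,0],[0,0,40,0],[0,0,40,0],[0,0,10,0],[0,0,0,0]]'
python3 - <<'E'
from h import *
to(.477,.161,.042)
cv2.imwrite("pics/side3.png",cv2.resize(bot.read_camera("side")[180:320,160:360,::-1],None,fx=3.8,fy=3.8))
E
```

```text
time: 11.35
ee_pos: [0.4753, 0.1607, 0.0685]
tcp_rot: [0.455, 0.89, 0.0, 0.0]
force: [0.6, 0.3, 0.6]
finger_gap: 0.0
gripper_force: 0.0
t 11.35 pos [0.4753 0.1607 0.0685] ydir 35.9 F [0.6 0.3 0.6] tooldelta mm [-0.8  1.6 26.5]
```

View pics/side3.png

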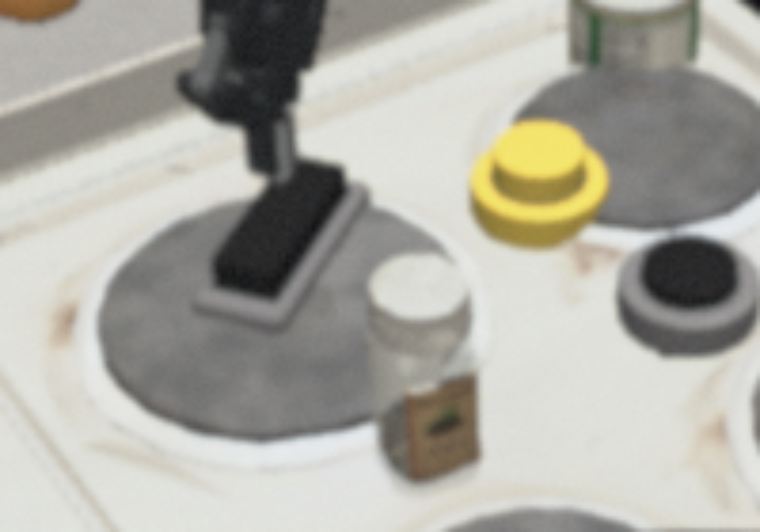

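The fingertips at (272,178) hover just above the middle of the long key (280,225). Pressing.

```bash
python3 -m pendant '[[-1,1,9,0],[0,0,7,0],[0,0,7,0],[0,0,3,0],[0,0,3,0],[0,0,2,0],[0,0,2,0],[0,0,2,0],[0,0,1,0],[0,0,0,0]]' && python3 -m pendant '[[0,0,1,0],[0,0,1,0],[0,0,1,0],[0,0,0,0],[0,0,0,0]]'
```

```text
time: 12.65
ee_pos: [0.4765, 0.1605, 0.0318]
tcp_rot: [0.455, 0.89, 0.0, 0.0]
force: [-2.2, -1.5, 4.6]
finger_gap: 0.0001
gripper_force: 2.0
time: 13.28
ee_pos: [0.4765, 0.1606, 0.029]
tcp_rot: [0.455, 0.89, 0.0, 0.0]
force: [-3.7, -1.4, 6.7]
finger_gap: 0.0003
gripper_force: 3.6
```

```bash
python3 -m pendant '[[0,0,-3,0],[0,0,-6,0],[0,0,-10,0],[0,0,-30,0],[0,0,-40,0],[0,0,-40,0],[0,0,-30,0],[0,0,0,0],[0,0,0,0]]'
python3 - <<'E'
from h import *
cv2.imwrite("pics/side4.png",cv2.resize(bot.read_camera("side")[150:400,130:480,::-1],None,fx=2.25,fy=2.25))
a=cv2.imread("pics/side0.png"); b=bot.read_camera("side")[:,:,::-1]
for i in(a,b): print([int(v) for v in i.max(2).astype(int)[215:275,228:235].mean(1)])
E
```

```text
time: 14.4
ee_pos: [0.4762, 0.1605, 0.1874]
tcp_rot: [0.455, 0.89, -0.0, -0.0]
force: [0.8, -0.3, -0.5]
finger_gap: 0.0002
gripper_force: 0.0
[203, 202, 205, 211, 214, 212, 205, 197, 184, 169, 149, 129, 110, 92, 78, 64, 51, 44, 41, 38, 40, 41, 41, 39, 38, 39, 40, 39, 40, 39, 40, 40, 38, 40, 37, 33, 34, 29, 28, 30, 35, 43, 61, 87, 115, 132, 138, 133, 122, 109, 94, 90, 98, 108, 114, 114, 113, 114, 112, 111]
[207, 208, 211, 214, 217, 219, 219, 218, 217, 212, 202, 189, 172, 153, 134, 113, 92, 70, 54, 48, 45, 39, 40, 39, 39, 42, 41, 39, 41, 40, 41, 40, 40, 39, 40, 40, 41, 39, 39, 39, 40, 45, 60, 90, 117, 135, 140, 135, 126, 111, 97, 92, 99, 110, 115, 117, 116, 117, 116, 114]
```

View pics/side4.png

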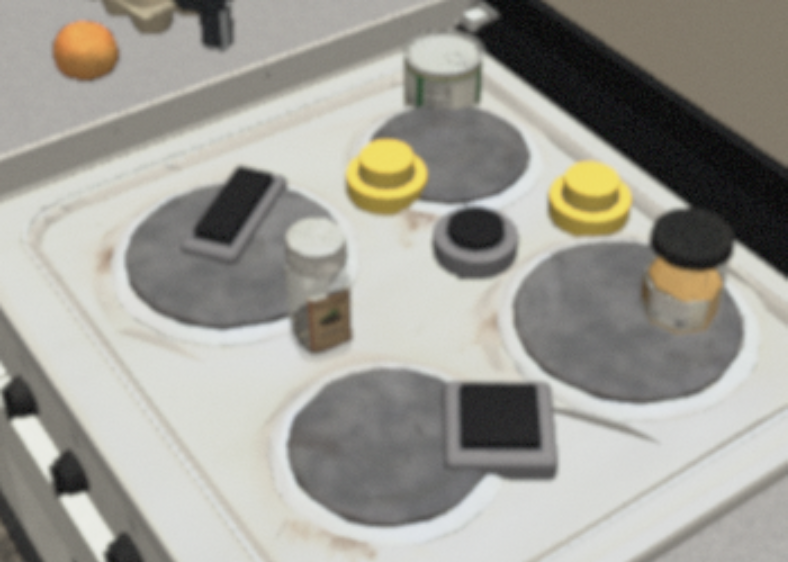

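All three keys are down, at (475,228), (500,415) and (238,203). The yellow pucks, jars and tin look undisturbed, and the arm is clear.

```bash
python3 -c "
from plant import bot
print(bot.hand_in())"
```

```text
the job is handed in; nothing more can be done
None
```

I pressed the round, square and long keys fully down in that order, with the switches, jars and tin left where they stood, and handed the job in at about 14.5 s.

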